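Clear walnut shells into the chopping board's catch drawer

ROBOT

A 6-joint arm with a two-finger parallel gripper is mounted at the origin on a cart in front of the work surface, level with it; the furniture and walls round the work are solid. World frame = base frame: x ahead of the robot, y to its left, z up, the work surface at z = 0. Lengths are in mm, angles in degrees, forces in N, time in s.
With the tool pointing down it reaches from about 300 to 850 mm from the base axis. Payload 4.2 kg.
Tool frame: the origin (TCP) lies at the very end of the fingers, on their centre line; the grasp point (between the pads) lies 19 mm behind it; z points along the fingers, y is the line along which they close (so a half turn about z gives the same grasp; the last joint's range is limited). The gripper opens to 91 mm and grips with 3 to 60 N. Pads are 32 mm wide; open, the fingers measure 118 mm over their backs; the gripper's body (76 mm by 178 mm) begins 60 mm behind the grasp point.
Start: joints at [69.729, 18.312, 89.639, -0, 72.044, -1.146], TCP at [188.393, 543.278, 213.976] pointing down, gripper open.
Joint ranges: [-177.97, 177.97], [-48.28, 115.42], [12.27, 149.76], [-77.06, 257.06], [2.81, 150.46], [-146.56, 146.56]. Speed limits (degrees/s): [147.25, 147.25, 180, 180, 180, 180].

INTERFACE

Orientations are given as [roll, pitch, yaw] about the fixed x, y, z axes, in that order (R = Rz(yaw) Ry(pitch) Rx(roll)).
In Python, from workcell import env, eyes gives the robot as it stands.
- The arm moves only by the tool send_rows, never from a script. Its argument "targets" is text: rows parted by semicolons, each of 7 numbers parted by spaces: the shift along the tool's x, y, z in m, then the turn, a rotation vector about the tool's x, y, z in degrees, then the opening in per cent of the stroke, from 0 (shut) to 100 (fully open). A call has 1 to 12 rows; each row is the pose to reach, as a shift and turn from the pose commanded when the call began, along the tool's axes at that moment; what a row does not reach only later rows make up. A row lasts 1/12 s, in which the tool goes at most 41.7 mm and 7.16 degrees, less where a joint would pass 70% of its speed; a pose out of reach is approached as far as the arm can. A call with a gripper value outside its range is refused whole. The fingers move at their own pace and stop on an object; "grip_force" is the grip in N (left out, the last holds). Time passes only in rows, so rows that repeat a pose let the fingers close. It gives the time, the measured TCP pose, the force, the opening and the grip force at its end, in the units of the state.
- env.state(): the state, without advancing time (a new reading comes with each control period).
- eyes.grab_frame(name): name is "scene" or "side" or "wrist"; returns a dict with "image" (384x512x3 uint8, blue, green, red), "fovy" (degrees; the focal length in pixels is half the picture's height over the tangent of half this angle, whatever the lens; pixels are square), "cx", "cy" (the principal point, pixels), "D" ([k1, k2, p1, p2, k3] as OpenCV has them; the pictures are not rectified), "eye" and "attitude" of the camera in the world. Camera axes: x right, y up, looking along -z (the intrinsics and any distortion apply to the point x, -y, -z); pixel columns grow to the right and rows downward; lengths in mm; the calibration is good to about 2 mm. A picture is of the moment at which its call begins. There is no depth.
- env.job_done(): hands the job in; it is judged then, once.
The state is a dict: "time_s": time; "qpos": joint angles; "qvel": joint speeds; "effort": joint torques, N m; "ee_pos": TCP position; "ee_rot": TCP orientation; "force": force on the tool from outside, world axes, zero at the start; "torque": the same for the moment, N m; "gripper_width": finger opening in mm; "gripper_force": force on a finger pad.
Only numpy, scipy, OpenCV 4.12 (cv2) and the standard library are available. Lean on these libraries where they do the work, as an engineer would, in place of code of your own. Each camera call takes 0.05 s, during which the arm holds its last target. There are 200 camera calls.

TASK

The nuts are cracked: clear the board. With the fingertips push the board's catch drawer fully home while the shells are still lying on the board, then sweep the three empty walnut half shells along the board and through its opening, so that all three lie in the drawer and the drawer is still shut. Sweep and push only, never pick a shell up off the board, and leave the garlic bulb on the board, the salt shaker and the spice jar standing where they are.

Things in the scene. Friction and masses are not known exactly. Their poses are not given: they have to be found in the camera images.
- board: Brown wooden chopping board on side rails, 220 mm (x) by 380 mm (y); fixed. Origin: on the worktop under its centre; x away from the robot, y left along the board (towards the end with the garlic), z up. Upper face 58 mm above the worktop, flat, no rim: shells can fall off. (A wall closes the worktop on the right at y = -0.47, from x = 0.38 on: do not swing the arm through it.)
- board_top (a point): Centre of the board's upper face, 58 mm above the worktop; axes as the board's.
- opening (a point): Centre of the rectangular opening through the board near its right (-y) end, at the level of the upper face; 170 mm along the board's x by 80 mm along its y, 18 mm deep, with the catch drawer's place right below. Its near edge for the shells is 40 mm from this point towards board +y; the opening's centre is 120 mm from the board's centre.
- catch_drawer (a joint): Drawer under the opening, sliding along the board's y: 0 = fully home (against its stop, right under the opening), positive = pulled out to the right (-y) by so many metres, up to 0.11. Pushing takes about 1.5 to 3 N; it stays where it is left. Start: 0.06 to 0.10.
- drawer_lip (a point): Middle of the outermost edge of the finger lip on the drawer's wooden front, 35 mm above the worktop; moves with the drawer; axes as the board's. The lip is 194 mm wide (board x) and 9 mm high; below it the front is set back 9 mm. Push here towards board +y. When home the lip stands 22 mm proud of the board's right end. Above the lip is free room.
- drawer_floor (a point): Centre of the steel drawer's inner floor, 12 mm above the worktop; moves with the drawer; axes as the board's. Inside 172 mm (x) by 112 mm (y), walls 25 mm high.
- shell_a: Empty half shell of a walnut, an oval dome about 39 x 34 mm and 19 mm high, light (14 g), hollow side down on the board. Its sides are upright for the lowest 8 mm, so a fingertip some 5 mm above the board pushes it along flat. Origin: centre of its underside; z up out of the dome. It slides with ordinary friction (about 0.6) and does not roll. To be swept, not picked up.
- shell_b: Empty half shell of a walnut, an oval dome about 39 x 34 mm and 19 mm high, light (14 g), hollow side down on the board. Its sides are upright for the lowest 8 mm, so a fingertip some 5 mm above the board pushes it along flat. Origin: centre of its underside; z up out of the dome. It slides with ordinary friction (about 0.6) and does not roll. To be swept, not picked up.
- shell_c: Empty half shell of a walnut, an oval dome about 39 x 34 mm and 19 mm high, light (14 g), hollow side down on the board. Its sides are upright for the lowest 8 mm, so a fingertip some 5 mm above the board pushes it along flat. Origin: centre of its underside; z up out of the dome. It slides with ordinary friction (about 0.6) and does not roll. To be swept, not picked up.
- shell_a_mid (a point): Centre of that half shell, 8 mm above its underside; this point is what is judged.
- shell_b_mid (a point): Centre of that half shell, 8 mm above its underside; this point is what is judged.
- shell_c_mid (a point): Centre of that half shell, 8 mm above its underside; this point is what is judged.
- garlic: Whole garlic bulb, 56 mm across, 56 mm high, loose on the board's left (+y) end behind the shells. Origin: centre of its underside. Leave it.
- salt_shaker: Salt shaker, 44 mm across, 90 mm high, standing on the worktop to the right of the drawer, out of its way. Origin: centre of its underside. Leave it.
- spice_jar: Spice jar with dark lid, 41 mm across, 105 mm high, on the worktop to the left of the board. Origin: centre of its underside. Leave it.

How it is judged (in metres and radians):
On the way, in this order (a step that is already met when the one before it is completed fails the run):
1. the catch drawer is pushed home while all three half shells still lie on the board (value of joint catch_drawer below 0.004 m and z of each of shell_a_mid, shell_b_mid, shell_c_mid in the frame of board_top above 0 m), for 0.2 s.
2. all three half shells are in the drawer, and the drawer is home (value of joint catch_drawer below 0.004 m and x of shell_a_mid in the frame of drawer_floor between -0.085 and 0.085 m and y of shell_a_mid in the frame of drawer_floor between -0.056 and 0.056 m and z of shell_a_mid in the frame of drawer_floor between -0.002 and 0.031 m and x of shell_b_mid in the frame of drawer_floor between -0.085 and 0.085 m and y of shell_b_mid in the frame of drawer_floor between -0.056 and 0.056 m and z of shell_b_mid in the frame of drawer_floor between -0.002 and 0.031 m and x of shell_c_mid in the frame of drawer_floor between -0.085 and 0.085 m and y of shell_c_mid in the frame of drawer_floor between -0.056 and 0.056 m and z of shell_c_mid in the frame of drawer_floor between -0.002 and 0.031 m), for 0.2 s.
At the end, for the whole second after the job is handed in: The drawer is within 4 mm of fully home; the centres of all three half shells are inside its walls, less than 31 mm above its floor; garlic, salt shaker and spice jar stand upright within 15 mm of where they stood (all of step 2 and distance of each of garlic, salt_shaker, spice_jar from where it was at the start of the episode below 0.015 m and angle between each of garlic, salt_shaker, spice_jar's own z axis and vertical below 0.25 rad); the robot touches nothing.
It fails at once if a half shell is lifted off the board (its centre more than 32 mm above the board's upper face) (z of any of shell_a_mid, shell_b_mid, shell_c_mid in the frame of board_top above 0.032 m).
It fails at once if the garlic, salt shaker or spice jar is moved by more than 15 mm or tipped (not (distance of each of garlic, salt_shaker, spice_jar from where it was at the start of the episode below 0.015 m and angle between each of garlic, salt_shaker, spice_jar's own z axis and vertical below 0.25 rad)).
It also fails if it takes over 58 s, if anything falls off the work surface, if the arm or the gripper's body presses on something with over 40 N, if the wrist force passes 120 N, or if a joint passes its speed limit or range.

## Working session

There is one attempt and no reset: what is moved stays moved. The work goes in short steps, Python scripts to look and compute and a tool call to move; the robot and the scene stay as the last step left them, time stands still between calls to the robot, and variables do not carry over. Pictures are saved under pics/ and viewed, at most 10 in all, crops included, and the job is handed in when it is done.

Besides the shell and the picture viewer there is one more tool, called after ">>>" as name(argument=value, ...), one argument or row to a line, values as JSON. send_rows: Moves the arm, as the interface text tells. Its arguments: {"type":"object","properties":{"targets":{"type":"string"},"grip_force":{"type":"number"}},"required":["targets"]}

```bash
ls; mkdir -p pics
cat > h.py <<'E'
import numpy as np, cv2
from scipy.spatial.transform import Rotation as R
from workcell import env, eyes
def grab(n,save=None):
    f=eyes.grab_frame(n)
    if save: cv2.imwrite('pics/'+save,f['image'])
    return f
def rot(f):
    a=np.array(f['attitude'],float)
    return a if a.shape==(3,3) else (R.from_euler('xyz',a,degrees=True).as_matrix() if a.size==3 else None)
def K(f):
    h=f['image'].shape[0]; F=h/2/np.tan(np.radians(f['fovy'])/2)
    return np.array([[F,0,f['cx']],[0,F,f['cy']],[0,0,1]])
def ray(f,px,z):
    p=np.array(px,float).reshape(-1,1,2)
    n=cv2.undistortPoints(p,K(f),np.array(f['D'],float)).reshape(-1,2)
    d=np.c_[n[:,0],-n[:,1],-np.ones(len(n))]@rot(f).T
    e=np.array(f['eye']); return e+d*((z-e[2])/d[:,2])[:,None]
def proj(f,P):
    c=(np.array(P,float).reshape(-1,3)-np.array(f['eye']))@rot(f)*[1,-1,-1]
    return cv2.projectPoints(c,np.zeros(3),np.zeros(3),K(f),np.array(f['D'],float))[0].reshape(-1,2)
E
python3 - <<'E'
from h import *
for n in('scene','side','wrist'):
    f=grab(n,n+'0.png'); print(n,f['eye'],f['attitude'],f['fovy'],f['D'])
a=[cv2.imread('pics/%s0.png'%n) for n in('scene','side')]
cv2.imwrite('pics/two.png',cv2.resize(np.vstack(a),(400,600)))
print(env.state())
E
```

```text
pics
scene [-249.9568417  -676.3453275  1112.41274552] [ 46.49962146   0.59836364 -51.92790345] 46.68253569405164 [-0.07684874  0.          0.          0.          0.        ]
side [ 125.83005226 -190.78667003  997.18205446] [ 30.11574566   0.82254645 -68.13975093] 51.98313388222186 [0.04307661 0.         0.         0.         0.        ]
wrist [122.6592693  567.52756871 383.61116897] [-1.45180683e+01  6.24873375e-02  7.08529101e+01] 62.62134580775776 [0.01007493 0.         0.         0.         0.        ]
{'time_s': 0.15, 'qpos': array([ 6.97289026e+01,  1.83426959e+01,  8.96907121e+01, -2.79475575e-03,
        7.20410761e+01, -1.14591447e+00]), 'qvel': array([ 0.02902391, -0.08790343, -0.32452969, -0.01068799, -0.00122069,
        0.05630163]), 'effort': array([-1.20170448e-04, -4.12773514e+01, -2.32155168e+01,  7.27401185e-02,
        4.33616422e-02, -7.33172601e-05]), 'ee_pos': array([188.27553351, 542.91271107, 213.31626743]), 'ee_rot': array([-1.79925478e+02,  1.16735540e-03,  1.60875681e+02]), 'force': array([-0.20437991, -0.40935324,  0.44638389]), 'torque': array([ 0.00809221,  0.03375493, -0.0033049 ]), 'gripper_force': 0.0, 'gripper_width': 91.1594884090934}
```

View pics/scene0.png

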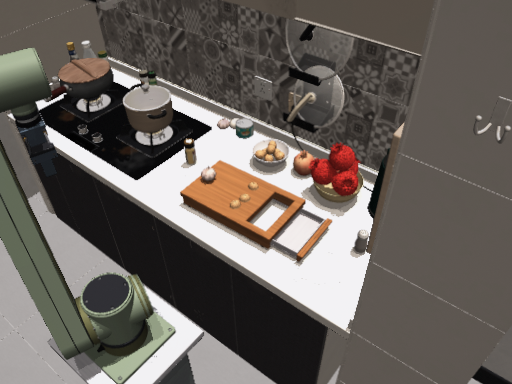

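View pics/side0.png

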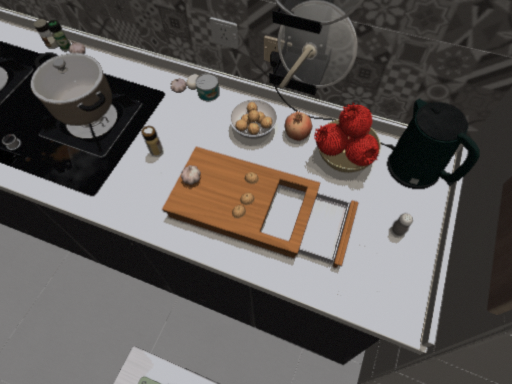

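Scene and side views show the board, with the garlic at side-view (190,176), shells at (252,178), (247,199) and (238,211), the lip at about (346,233), and the salt shaker at (402,224) to the right of the drawer.

Run:
```python
from h import *
f=grab('side'); im=f['image']; hsv=cv2.cvtColor(im,cv2.COLOR_BGR2HSV)
for p in [(215,195),(252,178),(247,199),(238,211),(346,233),(285,212)]: print(p,hsv[p[1],p[0]])
m=cv2.inRange(hsv,(3,130,40),(16,255,255)); m[:140]=0; m[:,:160]=0;m[270:]=0;m[:,365:]=0
cs=[c for c in cv2.findContours(m,cv2.RETR_LIST,cv2.CHAIN_APPROX_NONE)[0] if cv2.contourArea(c)>60]
for c in cs:
    print(cv2.contourArea(c),cv2.boundingRect(c)); a=cv2.approxPolyDP(c,4,True).reshape(-1,2); print(a.tolist()); print(ray(f,a,58).round(0)[:,:2].tolist())
v=cv2.resize(im[135:275,155:420],None,fx=3,fy=3,interpolation=cv2.INTER_CUBIC); cv2.imwrite('pics/c1.png',v)
```

```text
(215, 195) [ 13 155 163]
(252, 178) [ 16 122 170]
(247, 199) [ 15 124 168]
(238, 211) [ 16 118 183]
(346, 233) [ 13 154 136]
(285, 212) [110   8 195]
117.5 (232, 205, 14, 13)
[[237, 205], [245, 209], [241, 217], [232, 213]]
[[558.0, 62.0], [555.0, 37.0], [529.0, 38.0], [531.0, 65.0]]
391.0 (334, 201, 24, 66)
[[353, 201], [335, 266], [342, 260], [357, 203]]
[[684.0, -224.0], [491.0, -230.0], [512.0, -242.0], [682.0, -236.0]]
113.5 (240, 192, 15, 13)
[[249, 192], [253, 201], [241, 202]]
[[607.0, 48.0], [585.0, 27.0], [570.0, 56.0]]
1679.5 (259, 183, 48, 60)
[[278, 183], [306, 192], [288, 242], [259, 231]]
[[663.0, -16.0], [664.0, -98.0], [508.0, -102.0], [509.0, -21.0]]
108.0 (245, 172, 14, 12)
[[245, 175], [253, 172], [258, 179], [250, 183]]
[[654.0, 79.0], [671.0, 62.0], [655.0, 40.0], [635.0, 56.0]]
9759.0 (163, 148, 156, 109)
[[196, 148], [186, 165], [198, 167], [199, 181], [189, 185], [180, 177], [163, 209], [175, 218], [293, 256], [318, 183]]
[[688.0, 250.0], [623.0, 250.0], [630.0, 215.0], [589.0, 191.0], [567.0, 211.0], [581.0, 247.0], [475.0, 242.0], [462.0, 200.0], [477.0, -126.0], [703.0, -120.0]]
```

View pics/c1.png

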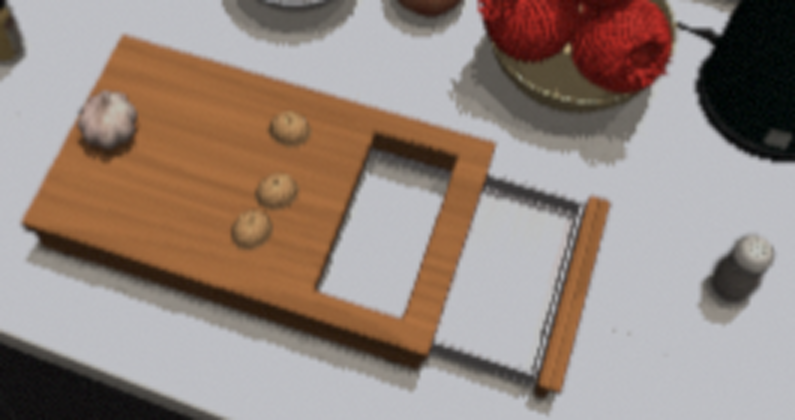

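The crop shows the top-face corners (FL(123,37), NL(25,222), FR(494,145), NR(428,350)), the opening with corners (375,133), (317,290), (405,318), (456,158), the shells at (289,127), (277,189), (251,228), and the lip along (598,200)-(550,390).

Run:
```python
from h import *
f=grab('side')
u=lambda L:[(155+(x+.5)/3-.5,135+(y+.5)/3-.5) for x,y in L]
def sh(L,z,n): print(n,ray(f,u(L),z).round(0)[:,:2].tolist())
C=ray(f,u([(123,37),(25,222),(494,145),(428,350)]),58)[:,:2]
sh([(123,37),(25,222),(494,145),(428,350)],58,'board FL NL FR NR')
sh([(375,133),(317,290),(405,318),(456,158)],58,'open')
sh([(289,127),(277,189),(251,228)],66,'shells')
sh([(608,203),(561,388)],39.5,'lip outer top')
sh([(735,298)],5,'salt base'); sh([(753,245)],90,'salt top'); sh([(107,120)],85,'garlic')
s=grab('scene'); hsv=cv2.cvtColor(s['image'],cv2.COLOR_BGR2HSV)
m=cv2.inRange(hsv,(3,130,40),(16,255,255)); m[:160]=0; m[:,:175]=0;m[260:]=0;m[:,335:]=0
for c in cv2.findContours(m,cv2.RETR_LIST,cv2.CHAIN_APPROX_NONE)[0]:
    if cv2.contourArea(c)>40:
        a=cv2.approxPolyDP(c,3,True).reshape(-1,2); print(a.tolist(),ray(s,a,58).round(0)[:,:2].tolist())
```

```text
board FL NL FR NR [[691.0, 252.0], [475.0, 243.0], [705.0, -123.0], [493.0, -132.0]]
open [[677.0, -16.0], [509.0, -25.0], [513.0, -104.0], [679.0, -95.0]]
shells [[649.0, 59.0], [585.0, 44.0], [540.0, 50.0]]
lip outer top [[695.0, -237.0], [509.0, -245.0]]
salt base [[662.0, -369.0]]
salt top [[670.0, -357.0]]
garlic [[585.0, 211.0]]
[[330, 220], [321, 225], [297, 259]] [[678.0, -242.0], [641.0, -230.0], [479.0, -247.0]]
[[237, 199], [239, 204], [233, 206], [230, 202]] [[569.0, 63.0], [555.0, 42.0], [535.0, 52.0], [543.0, 72.0]]
[[289, 207], [265, 232], [248, 222], [272, 197]] [[646.0, -101.0], [507.0, -105.0], [508.0, -35.0], [650.0, -26.0]]
[[240, 196], [247, 193], [249, 198]] [[587.0, 64.0], [614.0, 55.0], [598.0, 33.0]]
[[181, 192], [185, 203], [266, 247], [304, 202], [220, 161], [212, 167], [216, 171], [213, 180], [199, 177]] [[477.0, 241.0], [446.0, 191.0], [459.0, -145.0], [696.0, -127.0], [689.0, 247.0], [645.0, 247.0], [636.0, 220.0], [593.0, 195.0], [574.0, 246.0]]
[[313, 160], [294, 167], [300, 174], [306, 174]] [[907.0, -28.0], [829.0, 5.0], [810.0, -35.0], [823.0, -52.0]]
```

>>> send_rows(
  targets="-0.669 -0.65 0.014 0 0 68.5 22;-0.669 -0.65 0.014 0 0 68.5 22;-0.669 -0.65 0.014 0 0 68.5 22;-0.669 -0.65 0.014 0 0 68.5 22;-0.669 -0.65 0.014 0 0 68.5 22;-0.669 -0.65 0.014 0 0 68.5 22;-0.669 -0.65 0.014 0 0 68.5 22;-0.669 -0.65 0.014 0 0 68.5 22;-0.669 -0.65 0.014 0 0 68.5 22;-0.669 -0.65 0.014 0 0 68.5 22;-0.669 -0.65 0.014 0 0 68.5 22;-0.669 -0.65 0.014 0 0 68.5 22",
)

```text
time_s: 1.3
ee_pos: [413.5, 94.7, 206.7]
ee_rot: [179.9, -0.0, 92.4]
force: [1.2, 0.3, 0.0]
gripper_width: 20.2
gripper_force: 0.0
```

>>> send_rows(
  targets="-0.373 0.176 0.03 0 0 0 22;-0.373 0.176 0.03 0 0 0 22;-0.373 0.176 0.03 0 0 0 22;-0.373 0.176 0.03 0 0 0 22;-0.373 0.176 0.03 0 0 0 22;-0.373 0.176 0.03 0 0 0 22;-0.373 0.176 0.03 0 0 0 22;-0.373 0.176 0.03 0 0 0 22;-0.373 0.176 0.03 0 0 0 22;-0.373 0.176 0.03 0 0 0 22;-0.373 0.176 0.03 0 0 0 22;-0.373 0.176 0.03 0 0 0 22",
)

```text
time_s: 2.3
ee_pos: [604.4, -270.3, 175.0]
ee_rot: [-179.9, -0.1, 92.2]
force: [0.0, 0.4, -0.5]
gripper_width: 19.9
gripper_force: 0.0
```

Run:
```python
from h import *
f=grab('wrist','w1.png'); print(f['eye'],f['attitude'],env.state()['ee_pos'])
c,s=np.cos(np.radians(2.4)),np.sin(np.radians(2.4)); X=np.array([c,s]);Y=np.array([-s,c])
print('lip ends px',proj(f,[[*(np.array([591,60])+a*X-301*Y),39.5] for a in(-97,0,97)]).round(0).tolist())
```

```text
[ 602.56415211 -198.91845068  345.42876241] [-14.3999781    0.03661037   2.20603257] [ 603.94107633 -268.85488546  175.53255873]
lip ends px [[152.0, 148.0], [252.0, 148.0], [352.0, 148.0]]
```

View pics/w1.png

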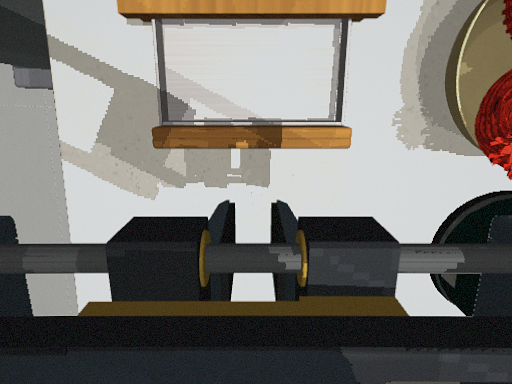

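The wrist picture shows the lip's outer edge at columns 152–352, row 148, exactly where predicted. The fingers are 12 mm clear of it.

>>> send_rows(
  targets="0 0 0.04 0 0 0 22;0 0 0.08 0 0 0 22;0 0 0.12 0 0 0 22;0 0 0.147 0 0 0 22;0 0 0.147 0 0 0 22;0.01 0 0.147 0 0 0 22;0.022 0 0.147 0 0 0 22;0.034 0 0.147 0 0 0 22;0.046 0 0.147 0 0 0 22;0.058 0 0.147 0 0 0 22;0.07 0 0.147 0 0 0 22;0.08 0 0.147 0 0 0 22",
)

```text
time_s: 3.35
ee_pos: [601.9, -187.3, 30.7]
ee_rot: [179.8, 0.0, 92.4]
force: [-0.5, -1.2, 1.0]
gripper_width: 20.2
gripper_force: 0.9
```

>>> send_rows(
  targets="0.006 0 0 0 0 0 22;0.01 0 0 0 0 0 22;0.014 0 0 0 0 0 22;0.018 0 0 0 0 0 22;0.018 0 0 0 0 0 22",
)

```text
time_s: 3.77
ee_pos: [600.0, -170.1, 29.2]
ee_rot: [-180.0, -0.1, 92.4]
force: [-0.6, -0.5, 0.8]
gripper_width: 20.0
gripper_force: 0.0
```

>>> send_rows(
  targets="0.003 0 0 0 0 0 22;0.005 0 0 0 0 0 22;0.007 0 0 0 0 0 22;0.007 0 0 0 0 0 22",
)

```text
time_s: 4.1
ee_pos: [599.9, -167.5, 29.2]
ee_rot: [-180.0, 0.4, 92.5]
force: [-0.5, -11.6, -2.0]
gripper_width: 19.8
gripper_force: 5.9
```

>>> send_rows(
  targets="0 0 0 0 0 0 22;0 0 0 0 0 0 22;-0.025 0 0 0 0 0 22;-0.025 0 -0.04 0 0 0 22;-0.025 0 -0.08 0 0 0 22;-0.025 0 -0.12 0 0 0 22;-0.025 0 -0.16 0 0 0 22;0.015 0 -0.18 0 0 0 22;0.055 0 -0.18 0 0 0 22;0.09 0 -0.18 0 0 0 22;0.12 0 -0.18 0 0 0 22;0.12 0 -0.18 0 0 0 22",
)

```text
time_s: 5.1
ee_pos: [593.9, -38.6, 209.3]
ee_rot: [-179.9, -0.2, 92.6]
force: [-0.1, -0.4, 0.3]
gripper_width: 20.1
gripper_force: 0.0
```

```bash
cat >> h.py <<'E'
c_,s_=np.cos(np.radians(2.4)),np.sin(np.radians(2.4)); O=np.array([591,60]); B=np.array([[c_,s_],[-s_,c_]])
tob=lambda P:(np.asarray(P)[...,:2]-O)@B.T
E
python3 - <<'E'
from h import *
f=grab('wrist','w2.png'); st=env.state(); print(st['ee_pos'],tob(st['ee_pos']),st['time_s'])
hsv=cv2.cvtColor(f['image'],cv2.COLOR_BGR2HSV)
P=lambda bx,by,z:[*(O+np.array([bx,by])@B),z]
print('expected shells',proj(f,[P(58,-3,66),P(-7,-16,66),P(-51,-8,66)]).round(0).tolist(),'edge',proj(f,[P(-85,-80,58),P(85,-80,58)]).round(0).tolist())
E
```

```text
[594.29333143 -41.23680334 209.19829453] [  -0.9489147  -101.28591187] 5.15
expected shells [[315.0, 78.0], [246.0, 92.0], [200.0, 83.0]] edge [[170.0, 157.0], [336.0, 157.0]]
```

View pics/w2.png

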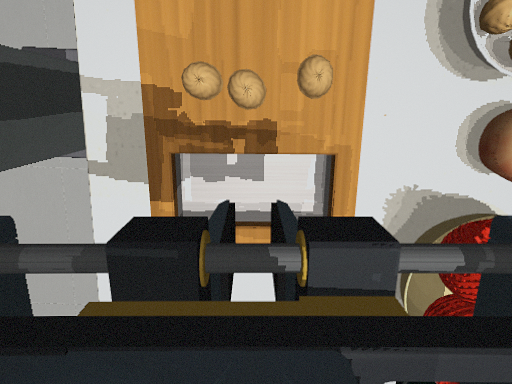

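The wrist view shows the drawer home and the three shells at pixels (315,76), (246,89) and (201,80), within 3 px of prediction. Sweep the near one (bx −51) first.

>>> send_rows(
  targets="0.04 -0.015 0 0 0 0 12;0.08 -0.03 0 0 0 0 12;0.12 -0.045 0 0 0 0 12;0.143 -0.052 0 0 0 0 12;0.143 -0.052 0.04 0 0 0 12;0.143 -0.052 0.08 0 0 0 12;0.143 -0.052 0.11 0 0 0 12;0.143 -0.052 0.135 0 0 0 12;0.143 -0.052 0.1435 0 0 0 12;0.143 -0.052 0.1435 0 0 0 12",
)

```text
time_s: 5.98
ee_pos: [535.6, 95.7, 63.6]
ee_rot: [-179.7, 0.0, 92.3]
force: [0.9, 0.7, -0.6]
gripper_width: 11.1
gripper_force: 0.0
```

>>> send_rows(
  targets="-0.01 0 0 0 0 0 12;-0.02 0 0 0 0 0 12;-0.03 0 0 0 0 0 12;-0.04 0 0 0 0 0 12;-0.05 0 0 0 0 0 12;-0.06 0 0 0 0 0 12;-0.07 0 0 0 0 0 12;-0.08 0 0 0 0 0 12;-0.09 0 0 0 0 0 12;-0.1 0 0 0 0 0 12;-0.11 0 0 0 0 0 12;-0.12 0 0 0 0 0 12",
)

```text
time_s: 6.98
ee_pos: [542.0, -24.4, 66.0]
ee_rot: [-180.0, 0.0, 92.4]
force: [-0.6, -0.4, 0.5]
gripper_width: 10.8
gripper_force: 0.0
```

Run:
```python
from h import *
f=grab('side'); st=env.state(); print(st['ee_pos'],tob(st['ee_pos']),st['force'])
w=grab('wrist')
v=cv2.resize(f['image'][135:275,155:365],(600,400),interpolation=cv2.INTER_CUBIC)
cv2.imwrite('pics/c2.png',np.hstack([v[:300],cv2.resize(w['image'][:256],(200,100))]) if 0 else v)
```

```text
[541.88151241 -25.92783898  65.76280104] [-52.67368676 -83.79559689] [-0.33820502 -0.87684367 -0.17894098]
```

View pics/c2.png

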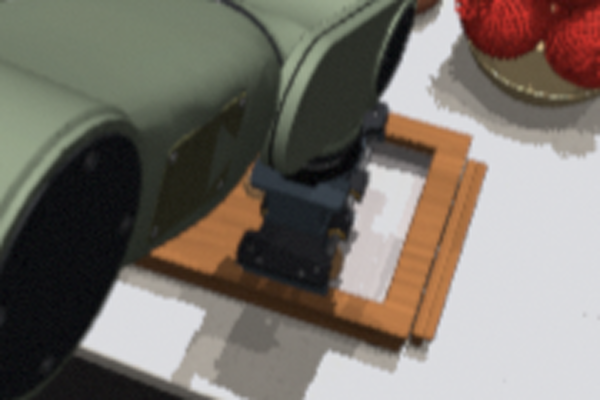

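The side view shows the drawer shut, but the arm hides the shell. On to the middle shell.

>>> send_rows(
  targets="0.003 0 -0.035 0 0 0 12;0.003 0 -0.06 0 0 0 12;0.03 0.01 -0.06 0 0 0 12;0.065 0.03 -0.06 0 0 0 12;0.1 0.045 -0.06 0 0 0 12;0.118 0.046 -0.06 0 0 0 12;0.118 0.046 -0.06 0 0 0 12;0.118 0.046 -0.025 0 0 0 12;0.118 0.046 -0.005 0 0 0 12;0.118 0.046 0.001 0 0 0 12;0.118 0.046 0.001 0 0 0 12",
)

```text
time_s: 8.0
ee_pos: [581.4, 95.8, 62.9]
ee_rot: [-179.7, 0.0, 92.4]
force: [-0.2, 0.3, -0.4]
gripper_width: 11.1
gripper_force: 0.0
```

>>> send_rows(
  targets="-0.01 0 0 0 0 0 12;-0.02 0 0 0 0 0 12;-0.03 0 0 0 0 0 12;-0.04 0 0 0 0 0 12;-0.05 0 0 0 0 0 12;-0.06 0 0 0 0 0 12;-0.07 0 0 0 0 0 12;-0.08 0 0 0 0 0 12;-0.09 0 0 0 0 0 12;-0.1 0 0 0 0 0 12;-0.11 0 0 0 0 0 12;-0.12 0 0 0 0 0 12",
)

```text
time_s: 9.0
ee_pos: [588.1, -24.2, 64.8]
ee_rot: [-180.0, -0.0, 92.4]
force: [0.3, -1.4, -0.4]
gripper_width: 10.9
gripper_force: 0.0
```

>>> send_rows(
  targets="0.003 0 -0.035 0 0 0 12;0.003 0 -0.06 0 0 0 12;0.03 0.015 -0.06 0 0 0 12;0.065 0.04 -0.06 0 0 0 12;0.1 0.06 -0.06 0 0 0 12;0.13 0.066 -0.06 0 0 0 12;0.13 0.066 -0.06 0 0 0 12;0.13 0.066 -0.025 0 0 0 12;0.13 0.066 -0.005 0 0 0 12;0.13 0.066 0.001 0 0 0 12;0.13 0.066 0.001 0 0 0 12",
)

```text
time_s: 9.92
ee_pos: [647.2, 108.5, 61.9]
ee_rot: [-179.7, 0.0, 92.4]
force: [-0.8, -0.1, 0.2]
gripper_width: 11.0
gripper_force: 0.0
```

>>> send_rows(
  targets="-0.01 0 -0.001 0 0 0 12;-0.021 0 -0.001 0 0 0 12;-0.032 0 -0.001 0 0 0 12;-0.043 0 -0.001 0 0 0 12;-0.054 0 -0.001 0 0 0 12;-0.065 0 -0.001 0 0 0 12;-0.076 0 -0.001 0 0 0 12;-0.087 0 -0.001 0 0 0 12;-0.098 0 -0.001 0 0 0 12;-0.109 0 -0.001 0 0 0 12;-0.12 0 -0.001 0 0 0 12;-0.13 0 -0.001 0 0 0 12",
)

```text
time_s: 10.92
ee_pos: [653.6, -22.2, 64.4]
ee_rot: [-179.9, 0.0, 92.4]
force: [-0.2, 0.6, 0.3]
gripper_width: 11.2
gripper_force: 0.0
```

>>> send_rows(
  targets="0 0 -0.04 0 0 0 12;0 -0.01 -0.08 0 0 0 12;-0.03 -0.04 -0.12 0 0 0 12;-0.07 -0.05 -0.14 0 0 0 12;-0.1 -0.055 -0.14 0 0 0 12;-0.12 -0.055 -0.14 0 0 0 12;-0.12 -0.055 -0.14 0 0 0 12",
)

```text
time_s: 11.5
ee_pos: [603.5, -148.5, 205.8]
ee_rot: [179.9, 0.2, 92.1]
force: [-0.1, -0.3, 0.3]
gripper_width: 10.8
gripper_force: 0.0
```

Run:
```python
from h import *
f=grab('wrist'); s=grab('side'); st=env.state(); print(st['time_s'],tob(st['ee_pos']),st['force'])
P=lambda bx,by,z:[*(O+np.array([bx,by])@B),z]
print('lip home px',proj(f,[P(-97,-212,39.5),P(97,-212,39.5)]).round(0).tolist(),proj(s,[P(-97,-212,39.5),P(97,-212,39.5)]).round(1).tolist())
v=cv2.resize(s['image'][135:275,155:365],(512,341),interpolation=cv2.INTER_CUBIC)
cv2.imwrite('pics/c3.png',np.vstack([f['image'][:255],v]))
```

```text
11.6 [   3.90011983 -204.31123374] [-0.84324061  0.99113514 -0.56282211]
lip home px [[159.0, 174.0], [337.0, 173.0]] [[307.0, 253.7], [326.2, 191.5]]
```

View pics/c3.png

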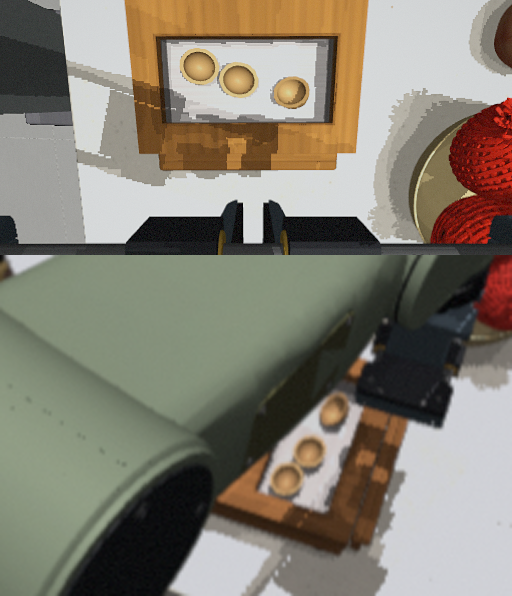

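All three shells lie in the drawer at wrist pixels (199,66), (238,79) and (290,92). The lip edge is at row 170, at or slightly inside the predicted home row of 173–174, and the arm is clear.

```bash
python3 -c "
from h import *
print(env.job_done())"
```

```text
the job is handed in; nothing more can be done
None
```

I pushed the drawer home with the shells still on the board, then swept all three into it; the last picture shows them in the shut drawer. The job was handed in at about 11.6 s with the arm clear; no verdict came back, and I did not re-check the garlic, salt shaker or spice jar afterwards, though no move was planned near them.

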